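# Refit the fan relay and hold the warm-air shutter half open

## Robot

A 6-joint arm with a two-finger parallel gripper is mounted at the origin on the work surface. World frame = base frame: x ahead of the robot, y to its left, z up, the work surface at z = 0. Lengths are in m, angles in rad, forces in N, time in s.
With the tool pointing down it reaches from about 0.3 to 0.85 m from the base axis. Payload 5.4 kg.
Tool frame: the origin (TCP) lies between the finger pads; the fingertips stand finger_overhang ahead of it and the grasp point (between the pads) lies 2 mm behind it (finger_overhang is the distance from the TCP to the fingertips, in m); z points along the fingers, y is the line along which they close (so a half turn about z gives the same grasp; the last joint's range is limited). The gripper opens to 85 mm and grips with 20 to 120 N. Pads are 22 mm wide; open, the fingers measure 114 mm over their backs; the gripper's body (76 mm by 85 mm) begins 54 mm behind the grasp point. The pads swing forward as they close: fully open they stand 13 mm farther back than shut.
Start: joints at [1.109, 0.158, 1.597, -0, 1.386, -0.21], TCP at [0.143, 0.557, 0.248] pointing down, gripper open.
Joint ranges: [-2.91, 2.91], [-0.94, 2.29], [0.18, 2.7], [-1.29, 4.43], [0.17, 2.64], [-3, 3]. Speed limits (rad/s): [2.57, 2.57, 3.14, 3.14, 3.14, 3.14].

## Interface

Orientations are given as a unit quaternion [w, x, y, z].
In Python, from workcell import * gives the robot as it stands.
- The arm moves only by the tool servo_tool, never from a script. Its argument "steps" is a list of rows, each a list of 5 numbers: the opening, from 0 (shut) to 1 (fully open), then the shift along the tool's x, y, z in m, then the turn about the tool's z in degrees. A call has 1 to 20 rows; each row is the pose to reach, as a shift and turn from the pose commanded when the call began, along the tool's axes at that moment; what a row does not reach only later rows make up. A row lasts 1/8 s, in which the tool goes at most 62.5 mm and 10.7 degrees, less where a joint would pass 70% of its speed; a pose out of reach is approached as far as the arm can. A call with a gripper value outside its range is refused whole. The fingers move at their own pace and stop on an object; the grip force is fixed at half the most. Time passes only in rows, so rows that repeat a pose let the fingers close. It gives the time, the measured TCP pose, the force, the opening and the grip force at its end, in the units of the state.
- state(): the state, without advancing time (a new reading comes with each control period).
- camera(name): name is "side" or "top" or "wrist"; returns a dict with "pixels" (420x560x3 uint8, red, green, blue), "range_z" (420x560 float32, m along the optical axis (not along the pixel's ray), 0 where there is no reading), "mtx" (3x3 intrinsics, pixels), "origin" and "rotation" of the camera in the world. Camera axes: x right, y up, looking along -z (the intrinsics and any distortion apply to the point x, -y, -z); pixel columns grow to the right and rows downward; lengths in m; the calibration is good to about 2 mm. A picture is of the moment at which its call begins.
- close_job(): hands the job in; it is judged then, once.
The state is a dict: "time_s": time; "joint_positions": joint angles; "joint_vel": joint speeds; "effort": joint torques, N m; "position": TCP position; "tcp_rot": TCP orientation; "force": force on the tool from outside, world axes, zero at the start; "wrist_torque": the same for the moment, N m; "opening": opening from 0.0 (shut) to 1.0 (fully open); "grasp_force": force on a finger pad.
Only numpy, scipy, OpenCV 4.12 (cv2) and the standard library are available. Lean on these libraries where they do the work, as an engineer would, in place of code of your own. Each camera call takes 0.05 s, during which the arm holds its last target. There are 200 camera calls.

## Task

The display case's warm-air fan is being tested: drop the yellow relay fully home into the pocket of the black socket, then swing the red-knobbed lever fully shut across its top so that it is locked in. Then slide the blue-tabbed shutter of the warm-air outlet against its spring to half of its travel (the orange line beneath its tab level with the orange marks on the rails) and finish while holding it there: do not let go, because the spring would close it. Leave the paper cup, the jam jar and the pastry board where they stand.

Things in the scene. Friction and masses are not known exactly. Their poses are not given: they have to be found in the camera images.
- relay: loose fan relay: yellow block with a black foot and a white patch on top, 28 (its x) x 40 (its y) x 54 mm high, about 70 g, standing upright on the counter. Origin: centre of its underside. It fits the pocket either way round (half turn).
- socket: fixed black socket block, 70 (x) x 135 (y) x 30 mm high, on a thin aluminium plate. Origin: centre of its underside, on the counter. The pocket is in the centre of its top: 32 (x) x 44 mm (y), 22 mm deep, square-edged, with a white outline. A 16 mm thick pivot post stands at y = +52 mm. It can stand left or right of the relay, the outlet being on the other side.
- socket_seat (a point): centre of the pocket's floor, 8 mm above the counter; its axes are the socket's. The relay's origin is here when it is fully home, and its top is then 62 mm above the counter, 32 mm above the block.
- lever (a joint): locking lever's angle, rad, about an upright axis at socket x = 0, y = +52 mm. 0 = shut (points to socket -y, across the relay); opens to 2.2. At angle a the knob is at socket x = -110 sin a, y = 52 - 110 cos a (mm). Starts at 1.6 to 2.0; slight friction, stays where left. Steel bar 12 mm wide, 65 to 73 mm above the counter, 3 mm over a seated relay; one not home blocks it.
- lever_knob (a point): middle of the lever's red upright round knob: 14 mm diameter, 36 mm high (73 to 109 mm above the counter, this point at 91 mm), 110 mm from the pivot axis.
- vent: fixed warm-air outlet: dark steel box 110 (x) x 200 (y) x 50 mm high, black rails up to 58 mm above the counter along its two long sides, with an orange mark across each rail at half travel (y = -10 mm) and white marks at closed (y = -50 mm) and fully open (y = +30 mm). Origin: centre of its underside, on the counter.
- shutter_travel (a joint): travel of the aluminium sprung shutter on the outlet's top, m: 0 = closed (start), growing as it slides to the outlet's +y; 0.040 = half, 0.080 = fully open. The spring pulls it closed: 3 N at 0, rising 1.2 N per 10 mm to 7.8 N at half, 12.6 N at the end. An orange line across the shutter, under the tab's middle, meets the orange marks at half travel.
- shutter: the sliding shutter: aluminium plate 82 (x) x 84 (y) x 4 mm with a blue upright tab on its middle, to be pinched or pushed: 36 (x) x 12 (y, the sliding direction) x 40 mm high, 54 to 94 mm above the counter. Axes as the outlet's. Origin: centre of the plate's underside, 50 mm above the counter, at outlet x = 0, y = -50 mm + travel.
- shutter_tab (a point): middle of the shutter's blue tab, 74 mm above the counter, straight above the shutter's origin.
- snack_cup: bystander: brown paper cup, 80 mm diameter, 110 mm high, loose. Origin: centre of its underside.
- jam_jar: bystander: amber jar with white cap, 64 mm diameter, 80 mm high, loose. Origin: centre of its underside.
- pastry_board: bystander: bamboo board 130 x 130 x 18 mm with a pastry 45 mm high in all, loose. Origin: centre of its underside.

How it is judged:
On the way, in this order (a step that is already met when the one before it is completed fails the run):
1. the relay stands fully home in the socket's pocket (z of relay in the frame of socket_seat below 0.003 m and horizontal distance between relay and socket_seat below 0.005 m and angle between relay's own z axis and vertical below 0.1 rad), for 0.2 s.
2. the lever is swung shut over the relay (value of joint lever below 0.12 rad), for 0.2 s.
At the end, for the whole second after the job is handed in: The relay is fully home in the pocket (within 3 mm of the floor, 5 mm of its centre, upright within 0.1 rad), the lever is shut (under 0.12 rad), and the fingers are holding the shutter's tab (at least 3 N) at half travel, 34 to 46 mm of 80, through the last second (all of step 1 and value of joint lever below 0.12 rad and value of joint shutter_travel between 0.034 and 0.046 m and contact force between the fingers and shutter above 3 N); the arm keeps its last pose, push and grip.
It fails at once if the paper cup is pushed or tipped (distance of snack_cup from where it was at the start of the episode above 0.03 m or angle between snack_cup's own z axis and vertical above 0.5 rad).
It fails at once if the jam jar is pushed or tipped (distance of jam_jar from where it was at the start of the episode above 0.03 m or angle between jam_jar's own z axis and vertical above 0.5 rad).
It fails at once if the pastry board is pushed or tipped (distance of pastry_board from where it was at the start of the episode above 0.03 m or angle between pastry_board's own z axis and vertical above 0.5 rad).
It also fails if it takes over 64 s, if anything falls off the work surface, if the arm or the gripper's body presses on something with over 40 N, if the wrist force passes 120 N, or if a joint passes its speed limit or range.

## Working session

There is one attempt and no reset: what is moved stays moved. The work goes in short steps, Python scripts to look and compute and a tool call to move; the robot and the scene stay as the last step left them, time stands still between calls to the robot, and variables do not carry over. Pictures are saved under pics/ and viewed, at most 10 in all, crops included, and the job is handed in when it is done.

Besides the shell and the picture viewer there is one more tool, called after "Emit:" as name(argument=value, ...) on one line, values as JSON. servo_tool: Moves the arm, as the interface text tells. Its arguments: {"type":"object","properties":{"steps":{"type":"array","items":{"type":"array","items":{"type":"number"}}}},"required":["steps"]}

```bash
mkdir -p pics
cat > h.py <<'E'
from workcell import *
import numpy as np, cv2
def pts(c):
    K=np.array(c["mtx"]);z=c["range_z"];v,u=np.mgrid[:z.shape[0],:z.shape[1]]
    p=np.stack([(u-K[0,2])/K[0,0]*z,-(v-K[1,2])/K[1,1]*z,-z],-1)
    P=p@np.array(c["rotation"]).T+np.array(c["origin"]);P[z==0]=np.nan
    return P
def save(c,n): cv2.imwrite(f"pics/{n}.png",c["pixels"][:,:,::-1])
E
python3 - <<'E'
from h import *
s=state();print(s)
for n in("top","side"):
    c=camera(n);save(c,n+"0");np.savez(n+"0.npz",P=pts(c),rgb=c["pixels"]);print(n,c["origin"],c["mtx"],c["rotation"],c.keys())
E
ls
```

```text
{'time_s': 0.0, 'joint_positions': array([ 1.10886318e+00,  1.59060474e-01,  1.59822469e+00, -2.79855676e-05,
        1.38615585e+00, -2.10084291e-01]), 'joint_vel': array([ 0.00051831,  0.00091923,  0.00030779, -0.00075937, -0.00091841,
       -0.0002935 ]), 'effort': array([ 1.11889813e-04, -3.96010745e+01, -3.31423116e+01, -9.11734901e-05,
        8.65666108e-03,  7.62143202e-07]), 'position': array([0.14305405, 0.55634824, 0.2473142 ]), 'tcp_rot': array([-2.91738910e-04,  1.25589279e-01,  9.92081891e-01, -8.77033421e-04]), 'force': array([ 0.20767306, -0.08629738,  0.82397099]), 'wrist_torque': array([ 0.00125286,  0.02141515, -0.04818459]), 'grasp_force': 0.0, 'opening': 1.0007238796676492}
h.py
picsTraceback (most recent call last):
  File "<stdin>", line 4, in <module>
  File "h.py", line 6, in pts
    P=p@np.array(c["rotation"]).T+np.array(c["origin"]);P[z==0]=np.nan
      ~^~~~~~~~~~~~~~~~~~~~~~~~~~
ValueError: matmul: Input operand 1 has a mismatch in its core dimension 0, with gufunc signature (n?,k),(k,m?)->(n?,m?) (size 4 is different from 3)
```

View pics/top0.png

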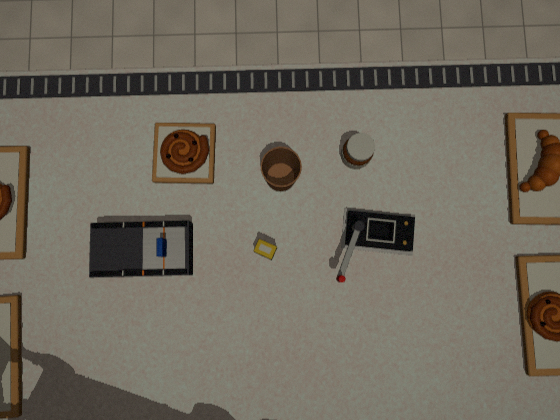

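The top view shows the vent at left (140,249) with its blue tab at (161,245), the relay at (265,248), the socket pocket at (381,230), and the lever pivot at (358,226) with its knob at (341,279). The cup is at (281,168), the jar at (358,149) and the pastry at (184,152). The camera rotation is a quaternion, so I'll fix that in the helper.

```bash
sed -i 's/np.array(c\["rotation"\]).T/R(c["rotation"]).T/; s/^import numpy.*/&\nfrom scipy.spatial.transform import Rotation\ndef R(q):\n    q=np.array(q); return q if q.shape==(3,3) else Rotation.from_quat(q[[1,2,3,0]]).as_matrix()/' h.py
python3 - <<'E'
from h import *
for n in("top","side"):
    c=camera(n);save(c,n+"1");P=pts(c);rgb=c["pixels"];np.savez(n+"1.npz",P=P,rgb=rgb);print(n,c["origin"],c["mtx"],c["rotation"],[k for k in c])
    hsv=cv2.cvtColor(rgb,cv2.COLOR_RGB2HSV).astype(int);h,s,v=hsv[...,0],hsv[...,1],hsv[...,2]
    for nm,m in dict(yellow=(h>20)&(h<35)&(s>150)&(v>100)&(P[...,2]>.045)&(P[...,2]<.06),blue=(h>105)&(h<125)&(s>120)&(v>60),red=((h<5)|(h>175))&(s>180)&(v>90)).items():
        Q=P[m];Q=Q[~np.isnan(Q[:,0])]
        if len(Q): print(nm,len(Q),np.median(Q,0),Q.min(0),Q.max(0))
    if n=="top":
        for u,v in[(161,245),(265,248),(381,230),(358,226),(341,279),(348,210),(413,213),(412,252),(346,248),(90,222),(192,222),(192,274),(90,275),(281,168),(358,149),(184,152),(300,300)]:print((u,v),P[v,u].round(4))
E
```

```text
top [ 0.49897141 -0.01116221  1.10002058] [[523.2004327    0.         274.56207734]
 [  0.         523.2004327  199.05667777]
 [  0.           0.           1.        ]] [-0.69662012 -0.04973439  0.04992076  0.71397115] ['pixels', 'range_z', 'mtx', 'origin', 'rotation']
yellow 179 [0.54714458 0.00858163 0.05343296] [ 0.529395   -0.01376976  0.04904538] [0.56780982 0.03026529 0.0582962 ]
blue 89 [0.55459137 0.21059749 0.09344155] [0.53913101 0.20639749 0.08971043] [0.57182783 0.21509457 0.09750392]
red 31 [ 0.48719973 -0.1342645   0.10799826] [ 0.48170036 -0.13970513  0.10473496] [ 0.49106382 -0.13001172  0.11393533]
(161, 245) [0.5583 0.2074 0.0916]
(265, 248) [0.5495 0.0082 0.0538]
(381, 230) [ 0.5831 -0.2339  0.0093]
(358, 226) [ 0.5868 -0.1753  0.0777]
(341, 279) [ 0.4854 -0.1341  0.1066]
(348, 210) [ 0.6276 -0.1679  0.0023]
(413, 213) [ 0.618  -0.3051  0.0009]
(412, 252) [ 0.5362 -0.2987 -0.0019]
(346, 248) [ 0.548  -0.1606 -0.0011]
(90, 222) [ 0.6162  0.3785 -0.003 ]
(192, 222) [ 6.106e-01  1.621e-01 -1.000e-04]
(192, 274) [0.5018 0.1611 0.0077]
(90, 275) [0.5047 0.3543 0.058 ]
(281, 168) [ 7.221e-01 -2.880e-02 -6.000e-04]
(358, 149) [ 0.7407 -0.1822  0.0795]
(184, 152) [0.7528 0.1721 0.0393]
(300, 300) [ 0.443  -0.061  -0.0041]
side [ 0.4828298  -0.70513002  0.61903141] [[443.21358931   0.         276.30316141]
 [  0.         443.21358931 205.04645355]
 [  0.           0.           1.        ]] [ 0.89685033  0.43268096 -0.0471897  -0.07886574] ['pixels', 'range_z', 'mtx', 'origin', 'rotation']
yellow 83 [ 0.54444467 -0.00404459  0.05234671] [ 0.52886301 -0.01510422  0.04585905] [0.56188298 0.02467194 0.05505949]
blue 48 [0.54235703 0.20770889 0.09188095] [0.5339406  0.20159686 0.05051783] [0.56028028 0.28976834 0.09520697]
red 12 [ 0.48049949 -0.13615121  0.10751001] [ 0.47857751 -0.14092001  0.10607639] [ 0.48394329 -0.13172926  0.10895563]
```

View pics/side1.png

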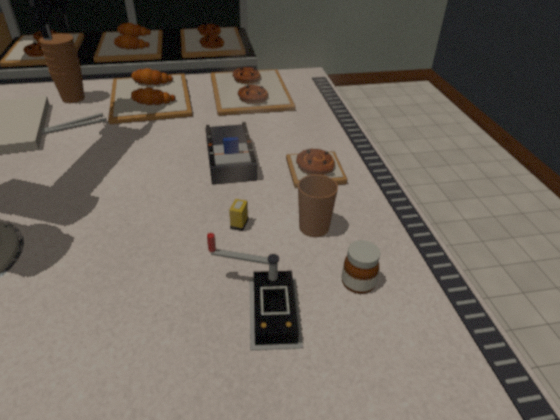

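The side view shows the socket at (275,300), with the lever pointing left to its knob at (211,242). The relay stands free at (238,213), and the outlet's tab is at (231,146). Next I'll fit rectangles to get each pose.

Run:
```python
from h import *
d=np.load("top1.npz");P=d["P"];rgb=d["rgb"]
hsv=cv2.cvtColor(rgb,cv2.COLOR_RGB2HSV).astype(int);h,s,v=hsv[...,0],hsv[...,1],hsv[...,2]
X,Y,Z=P[...,0],P[...,1],P[...,2]
def fit(m,n):
    m=m.astype(np.uint8);k,l,st,_=cv2.connectedComponentsWithStats(m);i=1+np.argmax(st[1:,4]);q=P[l==i][:,:2]
    r=cv2.minAreaRect((q*1000).astype(np.float32));print(n,len(q),np.round(r[0],1),np.round(r[1],1),round(r[2],1),"z",np.median(P[l==i][:,2]).round(4))
fit((Z>.043)&(Z<.065)&(abs(X-.547)<.05)&(abs(Y-.008)<.05),"relay top")
fit((Z>.02)&(Z<.04)&(X<.66)&(X>.5)&(Y<-.13),"socket top")
fit((v>120)&(s<70)&(Z>.02)&(Z<.04)&(abs(X-.583)<.04)&(abs(Y+.234)<.04),"outline")
fit((Z<.02)&(abs(X-.583)<.03)&(abs(Y+.234)<.03)&(rgb.max(2)<90),"pocket floor")
fit((Z>.04)&(Z<.07)&(X<.66)&(X>.47)&(Y>.12),"vent")
fit((Z>.075)&(X<.66)&(X>.47)&(Y>.12),"tab")
fit((Z>.055)&(Z<.09)&(X<.6)&(X>.47)&(Y<-.1)&(Y>-.2),"bar")
c=camera("wrist");save(c,"w0");print(c["origin"],c["rotation"],state()["time_s"])
big=cv2.resize(rgb[180:300,60:440],None,fx=2.1,fy=2.1,interpolation=cv2.INTER_CUBIC);
```

```text
relay top 282 [547.7   8.9] [39.8 27.8] 64.7 z 0.0534
socket top 1792 [ 580.6 -228.9] [136.6  70.5] 82.6 z 0.0297
outline 8 [ 581.2 -200.7] [ 0.7 14.3] 86.0 z 0.0309
pocket floor 305 [ 581.3 -231.3] [41.3 30.7] 82.3 z 0.0078
vent 5335 [554.6 260.9] [110.3 201.2] 0.1 z 0.0515
tab 146 [554.6 210.8] [34.9 13.1] 0.4 z 0.0928
bar 394 [ 542.9 -156.5] [ 19.3 116.1] 65.6 z 0.073
[0.06215506 0.57886573 0.3730508 ] [ 0.77939286 -0.13071239 -0.10131218  0.60431522] 0.2
```

```bash
cat >> h.py <<'E'
def rel(x,y,z,ang=None):
    "shift in tool axes (m) and turn (deg) from the measured pose to world x,y,z with the tool's y at ang deg"
    s=state();M=R(s["tcp_rot"]);d=M.T@(np.array([x,y,z])-s["position"]);a=np.degrees(np.arctan2(M[1,1],M[0,1]))
    t=0 if ang is None else -((ang-a+180)%360-180)
    print("t",round(s["time_s"],2),"pos",s["position"].round(4),"ang",a.round(1),"tilt",np.degrees(np.arccos(-M[2,2])).round(2),"| rel",d.round(4),"turn",round(t,1),"F",s["force"].round(1),"open",round(s["opening"],3),"grip",round(s["grasp_force"],1))
E
python3 - <<'E'
from h import *
import workcell
print({k:v for k,v in vars(workcell).items() if not k.startswith("_") and not callable(v)})
rel(.548,.009,.2,-25.3)
E
```

```text
{'finger_overhang': 0.017}
t 0.2 pos [0.1431 0.5565 0.2477] ang 75.6 tilt 0.07 | rel [-0.5286 -0.4294  0.048 ] turn 100.9 F [ 0.  -0.5  0.2] open 1.001 grip 0.0
```

Emit:
servo_tool(steps=[[1,-0.05,-0.04,0.005,10],[1,-0.1,-0.08,0.01,20],[1,-0.15,-0.12,0.014,30],[1,-0.2,-0.16,0.018,40],[1,-0.25,-0.2,0.023,50],[1,-0.3,-0.243,0.027,60],[1,-0.35,-0.284,0.032,70],[1,-0.4,-0.325,0.036,80],[1,-0.45,-0.365,0.041,90],[1,-0.5,-0.406,0.045,98],[1,-0.5286,-0.4294,0.048,100.9],[1,-0.5286,-0.4294,0.048,100.9],[1,-0.5286,-0.4294,0.048,100.9]])

```text
time_s: 1.82
position: [0.5477, 0.0096, 0.1999]
tcp_rot: [-0.001, 0.845, 0.535, -0.0]
force: [0.5, -0.2, 0.0]
opening: 0.996
grasp_force: 0.0
```

Run:
```python
from h import *
c=camera("wrist");save(c,"w1");P=pts(c)
X,Y,Z=P[...,0],P[...,1],P[...,2]
m=(Z>.046)&(Z<.062)&(abs(X-.548)<.045)&(abs(Y-.009)<.045)
m=cv2.morphologyEx(m.astype(np.uint8),cv2.MORPH_OPEN,np.ones((3,3)))
q=P[m>0];r=cv2.minAreaRect((q[:,:2]*1000).astype(np.float32));print(len(q),r,np.median(q[:,2]))
rel(.548,.009,.2,-25.3);rel(.548,.009,.043,-25.3)
```

```text
1546 ((547.2109985351562, 11.036666870117188), (39.627803802490234, 27.40961456298828), 64.0401382446289) 0.053759367254040596
t 1.88 pos [0.5476 0.0101 0.2001] ang -25.3 tilt 0.05 | rel [-0.0009  0.0008  0.0001] turn 0.0 F [-0.2  0.5  0.1] open 1.001 grip 0.0
t 1.88 pos [0.5476 0.0101 0.2001] ang -25.3 tilt 0.05 | rel [-0.0009  0.001   0.1571] turn 0.0 F [-0.2  0.5  0.1] open 1.001 grip 0.0
```

View pics/w1.png

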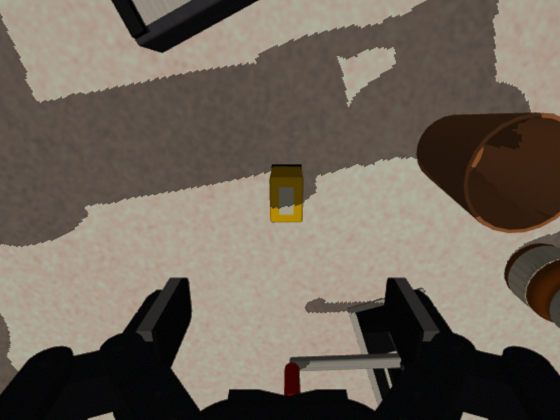

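The wrist view shows the relay at (286,193), centred between the fingers (about 287), with the cup and jar well clear. I'll descend and grip.

Emit:
servo_tool(steps=[[1,0,0,0.05,0],[1,0,0,0.1,0],[1,0,0,0.14,0],[1,0,0,0.157,0],[1,0,0,0.157,0],[0,0,0,0.157,0],[0,0,0,0.157,0],[0,0,0,0.157,0],[0,0,0,0.157,0],[0,0,0,0.157,0],[0,0,0,0.157,0],[0,0,0,0.107,0],[0,0,0,0.05,0],[0,0,0,0.02,0],[0,0,0,0.02,0],[0,0,0,0.02,0]])

```text
time_s: 3.88
position: [0.5471, 0.0095, 0.1785]
tcp_rot: [-0.001, 0.845, 0.535, -0.001]
force: [-0.1, 0.1, -1.0]
opening: 0.316
grasp_force: 59.8
```

Run:
```python
from h import *
s=state();M=R(s["tcp_rot"]);T=s["position"]
c=camera("top");P=pts(c);save(c,"t2")
hsv=cv2.cvtColor(c["pixels"],cv2.COLOR_RGB2HSV).astype(int)
# relay from the wrist camera, in tool axes
c=camera("wrist");save(c,"w2");P=pts(c);hsv=cv2.cvtColor(c["pixels"],cv2.COLOR_RGB2HSV).astype(int)
Q=(P-T)@M
m=(hsv[...,0]>18)&(hsv[...,0]<36)&(hsv[...,1]>130)&(abs(Q[...,0])<.06)&(abs(Q[...,1])<.03)&(Q[...,2]<.06)&(Q[...,2]>-.03)
q=Q[m];print(len(q),np.percentile(q,[1,50,99],axis=0).round(4))
x=q[q[:,2]<-.005];print(len(x),np.percentile(x,[1,50,99],axis=0).round(4) if len(x) else "")
rel(.581,-.2295,.18,-7.4)
```

```text
6725 [[-0.0185 -0.0137 -0.0101]
 [ 0.0156 -0.0004 -0.0082]
 [ 0.0206  0.0133  0.0331]]
4406 [[-0.0189 -0.0137 -0.0105]
 [ 0.0054 -0.0004 -0.0087]
 [ 0.0204  0.0133 -0.0055]]
t 3.98 pos [0.5468 0.0095 0.1779] ang -25.3 tilt 0.24 | rel [-0.2014  0.1332 -0.0024] turn -17.9 F [-0.2  0.1 -1.2] open 0.315 grip 59.8
```

View pics/w2.png

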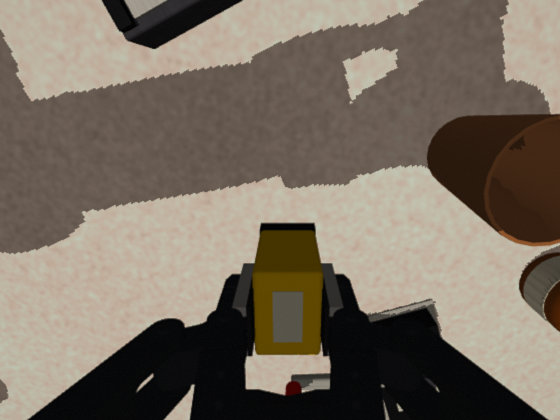

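The wrist view shows the relay held square in the pads (top face at x 253-322, rows 272-354). It sits about 0.8 mm toward tool +x. I'll go just past the pocket so the wrist camera sees it clearly.

Emit:
servo_tool(steps=[[0,-0.047,0.029,-0.002,-4],[0,-0.094,0.057,-0.002,-8],[0,-0.141,0.086,-0.002,-12],[0,-0.188,0.115,-0.002,-16],[0,-0.22,0.135,-0.002,-17.9],[0,-0.2346,0.1436,-0.002,-17.9],[0,-0.2346,0.1436,-0.002,-17.9],[0,-0.2346,0.1436,-0.002,-17.9]])

```text
time_s: 4.97
position: [0.5775, -0.2624, 0.1817]
tcp_rot: [-0.001, 0.751, 0.66, 0.0]
force: [0.2, 0.1, 0.4]
opening: 0.314
grasp_force: 59.8
```

Run:
```python
from h import *
s=state();M=R(s["tcp_rot"]);T=s["position"]
c=camera("wrist");save(c,"w3");P=pts(c);np.savez("w3.npz",P=P,rgb=c["pixels"]);rgb=c["pixels"]
hsv=cv2.cvtColor(rgb,cv2.COLOR_RGB2HSV).astype(int)
X,Y,Z=P[...,0],P[...,1],P[...,2]
near=(abs(X-.581)<.1)&(abs(Y+.23)<.1)
def fit(m,n):
    k,l,st,_=cv2.connectedComponentsWithStats(m.astype(np.uint8));i=1+np.argmax(st[1:,4]);q=P[l==i]
    r=cv2.minAreaRect((q[:,:2]*1000).astype(np.float32));print(n,len(q),np.round(r[0],1),np.round(r[1],1),round(r[2],1),np.median(q[:,2]).round(4))
fit(near&(Z>.02)&(Z<.036),"block")
fit(near&(Z>.024)&(Z<.036)&(rgb.min(2)>90),"outline")
fit(near&(Z<.02)&(abs(X-.581)<.026)&(abs(Y+.23)<.026),"floor")
fit(near&(Z>.07)&(Z<.09),"bar")
rel(.581,-.23,.08,-7.4)
```

```text
block 10228 [ 579.3 -226.9] [135.1  70.3] 82.5 0.0298
outline 480 [ 576.9 -226.5] [57.8 42.3] 82.9 0.0305
floor 1928 [ 579.1 -228. ] [42.4 32.2] 82.7 0.0078
bar 4120 [ 540.3 -155. ] [ 19.7 119.4] 65.9 0.0731
t 5.03 pos [ 0.5777 -0.2624  0.182 ] ang -7.3 tilt 0.07 | rel [ 0.0325 -0.0008  0.102 ] turn 0.1 F [-0.5  0.6 -0.5] open 0.321 grip 59.8
```

View pics/w3.png

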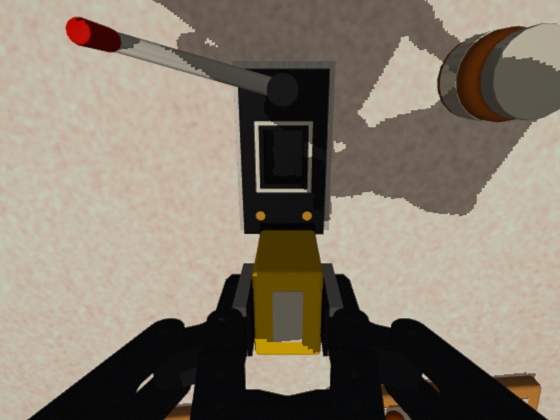

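The wrist view shows the pocket outline at (284,156), the pivot at (283,90), the knob at (80,32), and the relay just in front of the block. I'll move over the pocket, stop just above it and check.

Emit:
servo_tool(steps=[[0,0.017,-0.001,0.02,0],[0,0.034,-0.0022,0.04,0],[0,0.0341,-0.0022,0.07,0],[0,0.0341,-0.0022,0.09,0],[0,0.0341,-0.0022,0.1,0],[0,0.0341,-0.0022,0.1,0],[0,0.0341,-0.0022,0.1,0],[0,0.0341,-0.0022,0.1,0]])

```text
time_s: 6.02
position: [0.5805, -0.2306, 0.0835]
tcp_rot: [0.001, 0.751, 0.66, 0.0]
force: [-0.5, -0.5, -1.4]
opening: 0.318
grasp_force: 59.8
```

Run:
```python
from h import *
c=camera("side");cv2.imwrite("pics/s4.png",cv2.resize(c["pixels"][220:360,200:360,::-1],None,fx=4,fy=4,interpolation=cv2.INTER_CUBIC))
rel(.5798,-.2283,.052,-7.4)
```

```text
t 6.08 pos [ 0.5804 -0.2305  0.0833] ang -7.4 tilt 0.1 | rel [ 0.0022 -0.0009  0.0313] turn -0.0 F [-0.6 -0.4 -0.9] open 0.32 grip 59.8
```

View pics/s4.png

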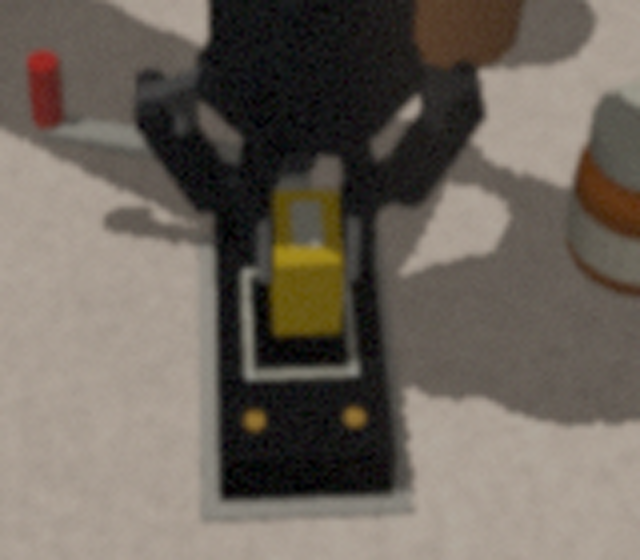

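The close side view shows the relay (307,290) over the white outline (301,325), roughly centred. I'll descend with a small correction.

Emit:
servo_tool(steps=[[0,0.0013,-0.0007,0,0],[0,0.0013,-0.0007,0,0],[0,0.0013,-0.0007,0.004,0],[0,0.0013,-0.0007,0.008,0],[0,0.0013,-0.0007,0.012,0],[0,0.0013,-0.0007,0.015,0],[0,0.0013,-0.0007,0.018,0],[0,0.0013,-0.0007,0.018,0]])

```text
time_s: 7.08
position: [0.5792, -0.2286, 0.064]
tcp_rot: [-0.0, 0.751, 0.66, -0.0]
force: [0.4, -0.2, -0.8]
opening: 0.315
grasp_force: 59.8
```

Run:
```python
from h import *
rel(.5798,-.229,.052,-7.4)
```

```text
t 7.08 pos [ 0.5792 -0.2286  0.064 ] ang -7.4 tilt 0.04 | rel [-0.0003  0.0007  0.012 ] turn -0.0 F [ 0.4 -0.2 -0.8] open 0.315 grip 59.8
```

Emit:
servo_tool(steps=[[0,0,0,0.004,0],[0,0,0,0.008,0],[0,0,0,0.011,0],[0,0,0,0.0135,0],[0,0,0,0.0135,0],[0,0,0,0.0135,0]])

```text
time_s: 7.82
position: [0.5794, -0.2287, 0.0524]
tcp_rot: [-0.0, 0.751, 0.66, -0.0]
force: [-4.6, 2.1, 10.3]
opening: 0.317
grasp_force: 61.2
```

Run:
```python
from h import *
rel(.5798,-.229,.051,-7.4)
```

```text
t 7.83 pos [ 0.5794 -0.2287  0.0524] ang -7.4 tilt 0.04 | rel [-0.0002  0.0005  0.0014] turn -0.0 F [-4.6  2.1 10.3] open 0.317 grip 61.2
```

Emit:
servo_tool(steps=[[1,0,0,0.012,0],[1,0,0,0.012,0],[1,0,0,0.012,0],[1,0,0,0.012,0],[1,0,0,0.012,0],[1,0,0,-0.04,0],[1,0,0,-0.09,0],[1,0,0,-0.13,0],[1,0,0,-0.13,0]])

```text
time_s: 8.95
position: [0.5815, -0.2301, 0.1853]
tcp_rot: [0.004, 0.751, 0.66, 0.001]
force: [0.6, -0.4, -0.2]
opening: 1.004
grasp_force: 0.0
```

Run:
```python
from h import *
for n in ("wrist","top"):
    c=camera(n);save(c,n+"5");P=pts(c);rgb=c["pixels"];X,Y,Z=P[...,0],P[...,1],P[...,2]
    hsv=cv2.cvtColor(rgb,cv2.COLOR_RGB2HSV).astype(int)
    m=(Z>.05)&(Z<.075)&(abs(X-.58)<.03)&(abs(Y+.229)<.03)
    q=P[m];print(n,len(q))
    if len(q):print(cv2.minAreaRect((q[:,:2]*1000).astype(np.float32)),np.median(q[:,2]),np.percentile(q[:,2],[5,95]))
    m=((hsv[...,0]<5)|(hsv[...,0]>175))&(hsv[...,1]>170)&(Z>.1)&(Z<.115)&(abs(X-.487)<.03)&(abs(Y+.134)<.03)
    q=P[m];print("knob",len(q),np.mean([q.min(0),q.max(0)],axis=0) if len(q) else "")
rel(.486,-.134,.13,None)
```

```text
wrist 1856
((580.3297729492188, -228.12123107910156), (40.099700927734375, 27.741111755371094), 81.9986801147461) 0.06168977774990153 [0.05811288 0.06285395]
knob 617 [ 0.4847462  -0.133312    0.10563133]
top 116
((582.6721801757812, -220.7653350830078), (21.78083038330078, 28.311952590942383), 80.1305923461914) 0.06166389930802185 [0.05541856 0.06482887]
knob 37 [ 0.48641415 -0.13396569  0.10721388]
t 9.05 pos [ 0.5791 -0.2286  0.1804] ang -7.4 tilt 0.02 | rel [ 0.0818 -0.1046  0.0505] turn 0 F [ 0.2  0.3 -0.3] open 1.002 grip 0.0
```

The relay is home: its top is at 61.7 mm against the 62 expected. Next I'll go over the knob, with the closing line along the lever's tangent.

Emit:
servo_tool(steps=[[1,0.015,-0.02,0,10.5],[1,0.03,-0.04,0,21],[1,0.045,-0.06,0,31.5],[1,0.06,-0.08,0,42],[1,0.075,-0.1,0,52.5],[1,0.0818,-0.1046,0,63],[1,0.0818,-0.1046,0,73.5],[1,0.0818,-0.1046,0,84],[1,0.0818,-0.1046,0,94.5],[1,0.0818,-0.1046,0,105],[1,0.0818,-0.1046,0,105.8],[1,0.0818,-0.1046,0,105.8],[1,0.0818,-0.1046,0.04,105.8],[1,0.0818,-0.1046,0.085,105.8],[1,0.0818,-0.1046,0.085,105.8],[1,0.0818,-0.1046,0.085,105.8]])

```text
time_s: 11.05
position: [0.487, -0.1345, 0.0972]
tcp_rot: [0.0, 0.98, -0.201, 0.001]
force: [0.0, -0.8, 0.5]
opening: 0.997
grasp_force: 0.0
```

Run:
```python
from h import *
rel(.4855,-.1336,.095,-113.2)
```

```text
t 11.05 pos [ 0.487  -0.1345  0.0972] ang -113.2 tilt 0.1 | rel [-0.0018 -0.0002  0.0022] turn 0.0 F [ 0.  -0.8  0.5] open 0.997 grip 0.0
```

Emit:
servo_tool(steps=[[1,-0.0015,0,0.002,0],[0,-0.0015,0,0.002,0],[0,-0.0015,0,0.002,0],[0,-0.0015,0,0.002,0],[0,-0.0015,0,0.002,0],[0,-0.0015,0,0.002,0],[0,-0.0015,0,0.002,0],[0,-0.0015,0,0.002,0]])

```text
time_s: 12.05
position: [0.4849, -0.1335, 0.094]
tcp_rot: [0.0, 0.98, -0.201, -0.0]
force: [-1.6, 0.3, 3.3]
opening: 0.14
grasp_force: 58.4
```

Run:
```python
from h import *
rel(.4855,-.1336,.095,-113.2)
s=state();M=R(s["tcp_rot"]);T=s["position"]
piv=np.array([.5864,-.1768]);v=T[:2]-piv;print("r",np.hypot(*v),np.degrees(np.arctan2(v[1],v[0])))
for d in list(range(7,106,7))+[107,107]:
    a=np.radians(d);w=piv+[np.cos(a)*v[0]-np.sin(a)*v[1],np.sin(a)*v[0]+np.cos(a)*v[1]]
    k=M.T@np.r_[w-T[:2],0];print([0,round(k[0],4),round(k[1],4),0,-d],end=", ")
```

```text
t 12.05 pos [ 0.4849 -0.1335  0.094 ] ang -113.2 tilt 0.0 | rel [ 0.0006 -0.0002 -0.001 ] turn -0.0 F [-1.6  0.3  3.3] open 0.14 grip 58.4
r 0.11038306169383894 156.91145931654762
[0, np.float64(0.0009), np.float64(0.0135), 0, -7], [0, np.float64(0.0033), np.float64(0.0267), 0, -14], [0, np.float64(0.0074), np.float64(0.0395), 0, -21], [0, np.float64(0.013), np.float64(0.0518), 0, -28], [0, np.float64(0.0201), np.float64(0.0633), 0, -35], [0, np.float64(0.0285), np.float64(0.0738), 0, -42], [0, np.float64(0.0382), np.float64(0.0832), 0, -49], [0, np.float64(0.0489), np.float64(0.0914), 0, -56], [0, np.float64(0.0605), np.float64(0.0982), 0, -63], [0, np.float64(0.0729), np.float64(0.1036), 0, -70], [0, np.float64(0.0858), np.float64(0.1073), 0, -77], [0, np.float64(0.0991), np.float64(0.1095), 0, -84], [0, np.float64(0.1126), np.float64(0.1101), 0, -91], [0, np.float64(0.126), np.float64(0.109), 0, -98], [0, np.float64(0.1392), np.float64(0.1063), 0, -105], [0, np.float64(0.1429), np.float64(0.1052), 0, -107], [0, np.float64(0.1429), np.float64(0.1052), 0, -107],
```

Emit:
servo_tool(steps=[[0,0.0009,0.0135,-0.001,-7],[0,0.0033,0.0267,-0.001,-14],[0,0.0074,0.0395,-0.001,-21],[0,0.013,0.0518,-0.001,-28],[0,0.0201,0.0633,-0.001,-35],[0,0.0285,0.0738,-0.001,-42],[0,0.0382,0.0832,-0.001,-49],[0,0.0489,0.0914,-0.001,-56],[0,0.0605,0.0982,-0.001,-63],[0,0.0729,0.1036,-0.001,-70],[0,0.0858,0.1073,-0.001,-77],[0,0.0991,0.1095,-0.001,-84],[0,0.1126,0.1101,-0.001,-91],[0,0.126,0.109,-0.001,-98],[0,0.1392,0.1063,-0.001,-105],[0,0.1392,0.1063,-0.001,-105],[0,0.1392,0.1063,-0.001,-105]])

```text
time_s: 14.18
position: [0.5705, -0.2854, 0.0941]
tcp_rot: [-0.001, 0.756, 0.654, 0.0]
force: [-0.1, 2.5, -0.8]
opening: 0.144
grasp_force: 59.4
```

Run:
```python
from h import *
rel(.572,-.286,.095,-7.4)
s=state();v=s["position"][:2]-[.5864,-.1768];print(np.hypot(*v),np.degrees(np.arctan2(v[1],v[0]))%360,"want 262.6")
```

```text
t 14.18 pos [ 0.5705 -0.2854  0.0941] ang -8.3 tilt 0.07 | rel [-0.0004  0.0016 -0.0009] turn -0.9 F [-0.1  2.5 -0.8] open 0.144 grip 59.4
0.10978251677615623 261.6565206180776 want 262.6
```

Emit:
servo_tool(steps=[[0,0,0.0015,0,-0.9],[0,0,0.0015,0,-0.9],[0,0,0.0015,0,-0.9],[1,0,0.0015,0,-0.9],[1,0,0.0015,0,-0.9],[1,0,0.0015,0,-0.9],[1,0,0.0015,0,-0.9],[1,0,0.0015,0,-0.9],[1,0,0.0015,-0.04,-0.9],[1,0,0.0015,-0.09,-0.9],[1,0,0.0015,-0.09,-0.9],[1,0,0.0015,-0.09,-0.9]])

```text
time_s: 15.68
position: [0.5721, -0.2861, 0.1843]
tcp_rot: [-0.0, 0.751, 0.661, -0.0]
force: [-0.9, 0.7, -0.4]
opening: 1.001
grasp_force: 0.0
```

Run:
```python
from h import *
for n in ("wrist","side"):
    c=camera(n);P=pts(c);rgb=c["pixels"];X,Y,Z=P[...,0],P[...,1],P[...,2];save(c,n+"6")
    hsv=cv2.cvtColor(rgb,cv2.COLOR_RGB2HSV).astype(int)
    m=((hsv[...,0]<5)|(hsv[...,0]>175))&(hsv[...,1]>170)&(Z>.1)&(Z<.115)&(abs(X-.57)<.04)&(abs(Y+.286)<.04)
    q=P[m];print(n,"knob",len(q),np.mean([q.min(0),q.max(0)],axis=0) if len(q) else "")
c=camera("top");P=pts(c);X,Y,Z=P[...,0],P[...,1],P[...,2]
m=(Z>.08)&(X<.66)&(X>.47)&(Y>.15)&(Y<.28);q=P[m]
print("tab",cv2.minAreaRect((q[:,:2]*1000).astype(np.float32)))
rel(.5545,.2107,.185,90);rel(.5545,.2107,.185,-90)
```

```text
wrist knob 384 [ 0.57181306 -0.28394546  0.10515083]
side knob 61 [ 0.56877243 -0.28787709  0.10480244]
tab ((554.5437622070312, 210.88235473632812), (35.09707260131836, 13.264093399047852), 2.153315305709839)
t 15.82 pos [ 0.5714 -0.2856  0.1827] ang -7.3 tilt 0.21 | rel [ 0.4901 -0.08   -0.0012] turn -97.3 F [-0.3 -1.1  0.5] open 0.998 grip 0.0
t 15.82 pos [ 0.5714 -0.2856  0.1827] ang -7.3 tilt 0.21 | rel [ 0.4901 -0.08   -0.0012] turn 82.7 F [-0.3 -1.1  0.5] open 0.998 grip 0.0
```

View pics/wrist6.png

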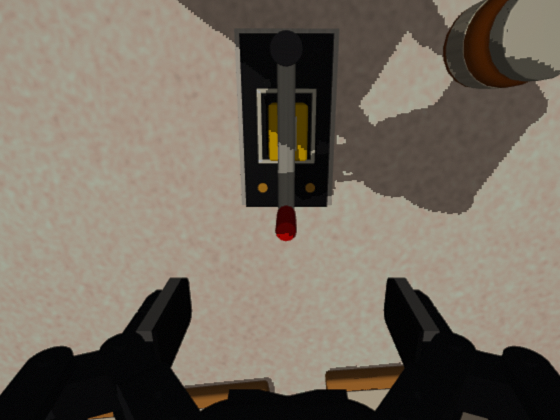

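The wrist view shows the lever shut straight across the relay, pivot (286,48) to knob (286,223), with the relay seated in the outline. Now the shutter tab.

Emit:
servo_tool(steps=[[1,0.049,-0.008,0,-10],[1,0.098,-0.016,0,-20],[1,0.147,-0.024,0,-30],[1,0.196,-0.032,0,-40],[1,0.245,-0.04,0,-50],[1,0.294,-0.048,0,-60],[1,0.343,-0.056,0,-70],[1,0.392,-0.064,0,-80],[1,0.441,-0.072,0,-90],[1,0.475,-0.078,0,-97.3],[1,0.4901,-0.08,0,-97.3],[1,0.4901,-0.08,0,-97.3],[1,0.4901,-0.08,0,-97.3]])

```text
time_s: 17.45
position: [0.5556, 0.2087, 0.1845]
tcp_rot: [-0.0, 0.001, 1.0, -0.0]
force: [0.3, -0.1, 1.1]
opening: 1.004
grasp_force: 0.0
```

Run:
```python
from h import *
c=camera("wrist");P=pts(c);X,Y,Z=P[...,0],P[...,1],P[...,2];save(c,"w7")
m=(Z>.08)&(Z<.1)&(abs(X-.5545)<.04)&(abs(Y-.21)<.04);q=P[m]
print("tab",cv2.minAreaRect((q[:,:2]*1000).astype(np.float32)),np.median(q[:,2]))
m=(Z>.045)&(Z<.065)&(X<.66)&(X>.47)&(Y>.12);q=P[m];print("vent",cv2.minAreaRect((q[:,:2]*1000).astype(np.float32)))
rel(.5545,.2107,.08,90)
```

```text
tab ((553.0689086914062, 212.50721740722656), (11.680377006530762, 36.021942138671875), 89.92387390136719) 0.09358571158295909
vent ((552.49072265625, 262.8627624511719), (108.96556091308594, 200.4434356689453), 0.1924457997083664)
t 17.5 pos [0.5557 0.2086 0.1846] ang 89.8 tilt 0.03 | rel [0.0012 0.0021 0.1046] turn -0.2 F [-0.2  0.1  0.2] open 1.007 grip 0.0
```

Emit:
servo_tool(steps=[[1,0.0018,0.003,0.05,0],[1,0.0018,0.003,0.095,0],[1,0.0018,0.003,0.1046,0],[1,0.0018,0.003,0.1046,0],[1,0.0018,0.003,0.1046,0],[0,0.0018,0.003,0.1046,0],[0,0.0018,0.003,0.1046,0],[0,0.0018,0.003,0.1046,0],[0,0.0018,0.003,0.1046,0],[0,0.0018,0.003,0.1046,0],[0,0.0018,0.003,0.1046,0],[0,0.0018,0.003,0.1046,0]])

```text
time_s: 19.0
position: [0.5537, 0.2128, 0.0804]
tcp_rot: [-0.0, 0.0, 1.0, -0.0]
force: [-2.4, -2.8, 4.4]
opening: 0.131
grasp_force: 59.2
```

Run:
```python
from h import *
rel(.5545,.2513,.08,90)
```

```text
t 19.0 pos [0.5537 0.2128 0.0804] ang 90.0 tilt 0.02 | rel [-0.0008  0.0385  0.0004] turn -0.0 F [-2.4 -2.8  4.4] open 0.131 grip 59.2
```

Emit:
servo_tool(steps=[[0,0,0.006,0,0],[0,0,0.012,0,0],[0,0,0.018,0,0],[0,0,0.024,0,0],[0,0,0.03,0,0],[0,0,0.035,0,0],[0,0,0.0395,0,0],[0,0,0.0395,0,0],[0,0,0.0395,0,0],[0,0,0.0395,0,0]])

```text
time_s: 20.25
position: [0.5537, 0.2515, 0.0804]
tcp_rot: [-0.0, 0.0, 1.0, -0.001]
force: [-2.0, -8.3, 5.9]
opening: 0.129
grasp_force: 59.4
```

Run:
```python
from h import *
rel(.5545,.2513,.08,90)
for n in("wrist","top"):
    c=camera(n);P=pts(c);X,Y,Z=P[...,0],P[...,1],P[...,2];save(c,n+"8")
    hsv=cv2.cvtColor(c["pixels"],cv2.COLOR_RGB2HSV).astype(int);h,s,v=np.moveaxis(hsv,-1,0)
    o=(h>5)&(h<22)&(s>150)&(v>90)&(Z>.045)&(Z<.065)&(X<.66)&(X>.47)&(Y>.15)&(Y<.35)
    k,l,st,_=cv2.connectedComponentsWithStats(o.astype(np.uint8))
    for i in range(1,k):
        if st[i,4]>3: print(n,st[i,4],np.median(P[l==i],0).round(4))
    b=(h>105)&(h<125)&(s>120)&(v>60)&(Z>.06)&(Y>.15)&(Y<.35)
    if b.any(): print("blue",b.sum(),np.median(P[b],0),P[b].min(0),P[b].max(0))
a=cv2.imread("pics/wrist8.png");t=cv2.resize(cv2.imread("pics/top8.png")[200:300,80:213],(560,420),interpolation=cv2.INTER_CUBIC)
cv2.imwrite("pics/both8.png",cv2.resize(np.hstack([a,t]),(800,300)))
```

```text
t 20.25 pos [0.5537 0.2515 0.0804] ang 90.0 tilt 0.12 | rel [-0.0008 -0.0002  0.0004] turn -0.0 F [-2.  -8.3  5.9] open 0.129 grip 59.4
wrist 197 [0.5053 0.2523 0.0586]
wrist 282 [0.5241 0.253  0.0544]
wrist 48 [0.6042 0.2524 0.0585]
blue 3114 [0.54364433 0.25279788 0.09340594] [0.53465939 0.24700178 0.06003948] [0.57080981 0.2585552  0.09536567]
```

View pics/both8.png

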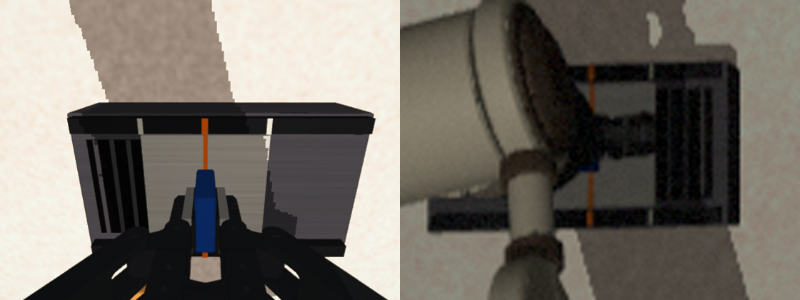

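The wrist view shows the shutter's orange line (205,148) level with the rail mark (205,125), within 1 mm by measurement. The force along the slide is 8.3 N against the 7.8 N expected at half travel, so I'm handing in.

```bash
python3 -c "
from workcell import *
print(close_job())"
```

```text
the job is handed in; nothing more can be done
None
```

I handed the job in with the relay fully home, the lever shut across it, and the gripper holding the shutter within 1 mm of half travel; the cup, jar and board were not touched, and `close_job()` gave no verdict.

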